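Switch on the power strip with the charger in it

TASK

Power up the charger: on the power strip that has the black charger plugged into it, press the raised half of the rocker switch (the half on the robot's side) lightly with the fingertips until it tips fully over, then withdraw. Do not pinch, lift or shove the strip, and leave the other, empty strip switched off and untouched, like everything else on the desk.

Things in the scene. Friction and masses are not known exactly. Their poses are not given: they have to be found in the camera images.
- strip_a: plugged power strip, white, 269 x 55 x 48 mm, loose, 0.5 kg, with a black plug-in charger (42 x 42 mm, top at 87) in its socket at y = +53. Origin under the middle of the housing, y along its length, x across, z up. Housing 55 wide, rim 42 high, from y = -114 to +135 (cord stub to -134); rocker switch at y = -84, sockets y = -57 to +118
- strip_b: the empty power strip: the same kind of strip with nothing in its sockets, to be left alone. Origin under the middle of the housing, y along its length, x across, z up. Housing 55 wide, rim 42 high, from y = -114 to +135 (cord stub to -134); rocker switch at y = -84, sockets y = -57 to +118
- strip_a_press (a point): top of the raised half of the plugged strip's rocker, 47 mm up when off; in the strip's frame at x = -10, y = -84 mm. Rocker: 24 mm across the strip (x = -12 to +12), 12 mm along it, hinged at its middle. Pressed down here, this half sinks 2 to 4 mm at 2 to 4 N (no spring, stays put). Stay on this half or further toward -x: over the +x half fingertips block it. Rim round it 42 mm high
- strip_a_switch (a joint): rocker switch of the plugged strip, rad: 0 = off, 0.349 = fully tipped over (on)
- strip_b_switch (a joint): rocker switch of the empty strip, rad: 0 = off, 0.349 = on; it must stay off
- polish_1: nail-polish bottle, 26 x 26 mm, 76 tall with its cap, standing; origin at the centre of its underside; a loose bystander
- polish_2: nail-polish bottle, 26 x 26 mm, 76 tall with its cap, standing; origin at the centre of its underside; a loose bystander
- polish_3: nail-polish bottle, 26 x 26 mm, 76 tall with its cap, standing; origin at the centre of its underside; a loose bystander
- dial_timer: round white minute timer, 62 across, 44 high; origin at the centre of its underside; a loose bystander
- tape_roll: roll of tape lying flat, 98 across, 25 high; origin at the centre of its underside; a loose bystander

How it is judged:
By the outcome, as a careful person would: the job done as asked, in the order asked, and still so for the second after the job is handed in, with the robot touching nothing.
It also fails if it takes over 32 s, if anything falls off the work surface, if the arm or the gripper's body presses on something with over 40 N, if the wrist force passes 120 N, or if a joint passes its speed limit or range.

ROBOT

A 6-joint arm with a two-finger parallel gripper is mounted at the origin on the work surface; the furniture and walls round the work are solid. World frame = base frame: x ahead of the robot, y to its left, z up, the work surface at z = 0. Lengths are in mm, angles in rad, forces in N, time in s.
With the tool pointing down it reaches from about 200 to 875 mm from the base axis. Payload 3.4 kg.
Tool frame: the origin (TCP) lies midway between the tips of the shut fingers; the grasp point (between the pads) lies 19 mm behind it; z points along the fingers, x is the direction in which the jaws open and shut, and the axes are right-handed (so a half turn about z gives the same grasp; the last joint's range is limited). The gripper opens to 94 mm and grips with 3 to 60 N. Pads are 16 mm wide; open, the fingers measure 119 mm over their backs; the gripper's body (75 mm by 177 mm) begins 78 mm behind the grasp point.
Start: joints at [1.004, 0.276, 1.505, -0, 1.361, -0.121], TCP at [247.95, 518.831, 205.493] pointing down, gripper open.
Joint ranges: [-2.89, 2.89], [-0.75, 2.08], [0.22, 2.7], [-1.18, 4.32], [0.11, 2.71], [-2.7, 2.7]. Speed limits (rad/s): [2.57, 2.57, 3.14, 3.14, 3.14, 3.14].

INTERFACE

Orientations are given as a unit quaternion [x, y, z, w].
In Python, from station import arm gives the robot as it stands.
- The arm moves only by the tool send_rows, never from a script. Its argument "targets" is one flat list of numbers, 6 for each row, row after row: the shift along the tool's x, y, z in units of 30 mm (1.0 is 30 mm), then the turn, a rotation vector about the tool's x, y, z in units of 6 degrees (1.0 is 6 degrees). In form: [x, y, z, wx, wy, wz, x, y, z, wx, wy, wz, ...]. A call has 1 to 10 rows; each row is the pose to reach, as a shift and turn from the pose measured when the call began, along the tool's axes at that moment; what a row does not reach only later rows make up. A row lasts 1/10 s, in which the tool goes at most 50 mm and 8.59 degrees, less where a joint would pass 70% of its speed; a pose out of reach is approached as far as the arm can. A call with a gripper value outside its range is refused whole. "claw" is the finger opening in mm, from 0 to 94, set as the call begins (left out, the last holds). The fingers move at their own pace and stop on an object; "squeeze" is the grip in N (left out, the last holds). Time passes only in rows, so rows that repeat a pose let the fingers close. It gives the time, the measured TCP pose, the force and the opening at its end, in the units of the state.
- arm.get_state(): the state, without advancing time (a new reading comes with each control period).
- arm.capture(name): name is "scene" or "top"; returns the picture (384x512x3 uint8, blue, green, red); there is no depth.
- arm.calibration(name): a dict with "K" (3x3 intrinsics, pixels), "distortion" ([k1, k2, p1, p2, k3] as OpenCV has them; the pictures are not rectified), "position" and "orientation" of the camera in the world. Camera axes: x right, y down, z forward; pixel columns grow to the right and rows downward; lengths in mm; the calibration is good to about 2 mm. A picture is of the moment at which its call begins. calibration takes no time and is no camera call.
- arm.finish_job(): hands the job in, once; it reports no verdict.
Trained networks look in the newest picture that a camera, given by its name, has taken for a name from the list of things; names that differ only in an ending like _2 or _b are one class to them, and where a whole thing is asked for, a point or a joint stands for the part that bears it (a point fixed in the world has none). Each returns a list of dicts, best first, with "confidence" (0 to 1); they miss things now and then, are a little off and sometimes report something else, mostly with a low value. They report only what shows in the picture. A call takes as long as a camera call.
- arm.trace(camera, thing): "mask" (384x512 bool, what is visible of it) and "centre" ([row, column] in pixels, amid what is visible of it).
- arm.tip_of(camera, thing): "centre" ([row, column] in pixels: a listed point, or the origin of a listed thing).
The state is a dict: "time_s": time; "joint_positions": joint angles; "qd": joint speeds; "joint_torque": joint torques, N m; "eef_pos": TCP position; "tool_rot": TCP orientation; "wrist_force": force on the tool from outside, world axes, zero at the start; "ft_torque": the same for the moment, N m; "width": finger opening in mm.
Only numpy, scipy, OpenCV 4.12 (cv2) and the standard library are available. Lean on these libraries where they do the work, as an engineer would, in place of code of your own. Each camera call takes 0.05 s, during which the arm holds its last target.

## Working session

There is one attempt and no reset: what is moved stays moved. The work goes in short steps, Python scripts to look and compute and a tool call to move; the robot and the scene stay as the last step left them, time stands still between calls to the robot, and variables do not carry over. Pictures are saved under pics/ and viewed, and the job is handed in when it is done.

Besides the shell and the picture viewer there is one more tool, called after ">>>" in YAML: its name, and indented under it one key for each argument. send_rows: Moves the arm, as the interface text tells. Its arguments: {"type":"object","properties":{"targets":{"type":"array","items":{"type":"number"}},"claw":{"type":"number"},"squeeze":{"type":"number"}},"required":["targets"]}

```bash
mkdir -p pics; python3 - <<'E'
from station import arm
import cv2
for n in("scene","top"):
    im=arm.capture(n); cv2.imwrite(f"pics/{n}0.png",im)
    c=arm.calibration(n); print(n,c)
    for t in("strip_a","strip_a_press"):
        for d in arm.tip_of(n,t): print(t,d)
print(arm.get_state())
E
```

```text
scene {'K': array([[478.87437417,   0.        , 258.98744718],
       [  0.        , 478.87437417, 193.26602106],
       [  0.        ,   0.        ,   1.        ]]), 'distortion': array([0.066289, 0.      , 0.      , 0.      , 0.      ]), 'position': array([-302.17532467,  703.59326648,  595.81747189]), 'orientation': array([-0.3938717 ,  0.76470466, -0.45383819,  0.232643  ])}
strip_a {'centre': [243.6, 140.7], 'confidence': 0.79}
strip_a {'centre': [272.6, 198.6], 'confidence': 0.58}
strip_a_press {'centre': [225.0, 250.2], 'confidence': 0.61}
top {'K': array([[389.58331696,   0.        , 256.77649927],
       [  0.        , 389.58331696, 191.51634823],
       [  0.        ,   0.        ,   1.        ]]), 'distortion': array([-0.11111114,  0.        ,  0.        ,  0.        ,  0.        ]), 'position': array([388.49027692, 162.49911086, 901.9135496 ]), 'orientation': array([ 0.71306868, -0.69963028,  0.02534726, -0.03752393])}
strip_a {'centre': [161.4, 157.8], 'confidence': 0.94}
strip_a {'centre': [226.0, 176.5], 'confidence': 0.84}
strip_a_press {'centre': [152.4, 188.8], 'confidence': 0.41}
{'time_s': 0.3, 'joint_positions': array([ 1.00400117e+00,  2.76167333e-01,  1.50528965e+00, -2.99484647e-05,
        1.36067685e+00, -1.21013956e-01]), 'qd': array([ 0.0003344 , -0.00176283, -0.00200736,  0.00086218, -0.00062686,
        0.00101933]), 'joint_torque': array([-9.90377521e-04, -4.04090559e+01, -2.37083620e+01,  7.00376742e-02,
        3.00361344e-02, -7.29891531e-05]), 'eef_pos': array([247.86170238, 518.67204942, 205.18491617]), 'tool_rot': array([ 8.45918767e-01,  5.33311698e-01, -2.38384875e-04,  1.28859343e-04]), 'wrist_force': array([-0.67158014, -0.27724953,  0.68893514]), 'ft_torque': array([0.01184241, 0.02366639, 0.02929643]), 'width': 94.35223404955974}
```

View pics/scene0.png

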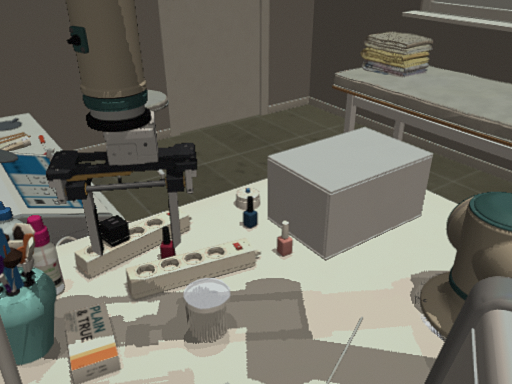

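View pics/top0.png

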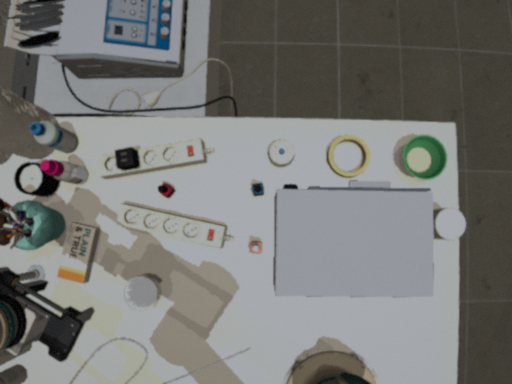

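```bash
python3 - <<'E'
import cv2
im=cv2.imread("pics/top0.png")[90:290,60:280]
cv2.imwrite("pics/topz.png",cv2.resize(im,None,fx=3,fy=3,interpolation=cv2.INTER_CUBIC)[:600])
im=cv2.imread("pics/scene0.png")[170:370,40:300]
cv2.imwrite("pics/scenez.png",cv2.resize(im,None,fx=3,fy=3,interpolation=cv2.INTER_CUBIC))
E
```

```text
(no output)
```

View pics/topz.png

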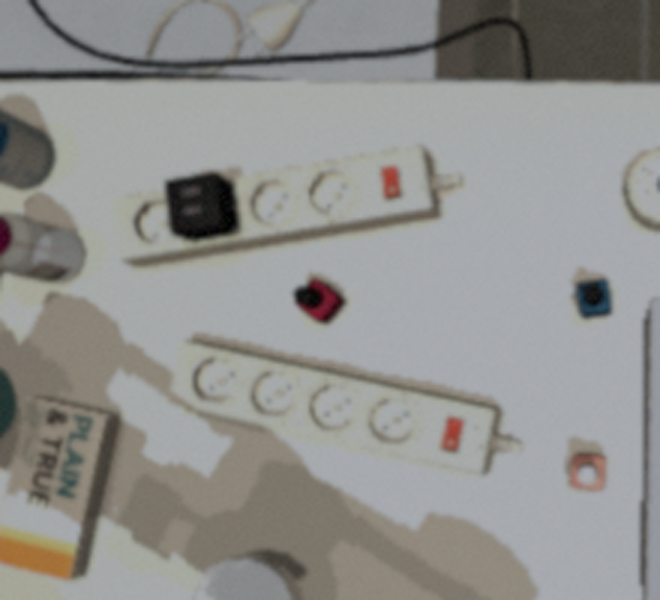

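View pics/scenez.png

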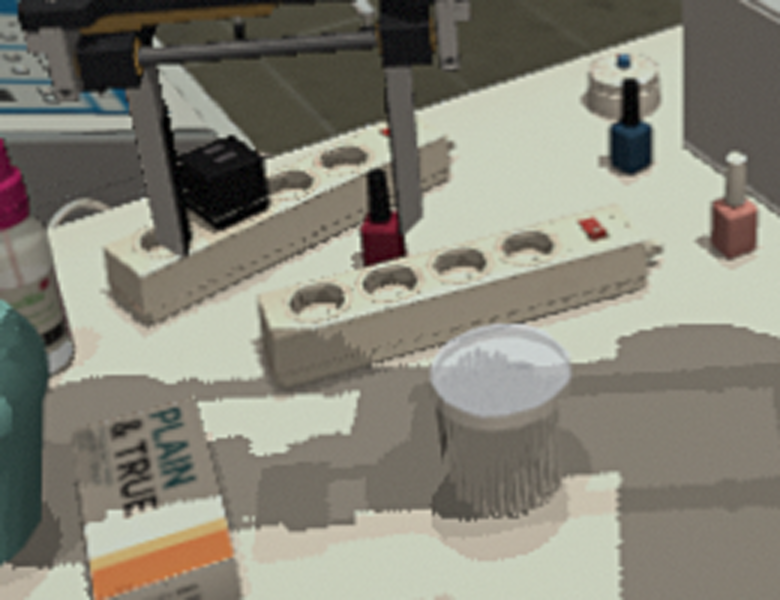

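Scene: the charger strip is the far one, with its rocker at about (col 190, row 151) in the top view. The empty strip's rocker is at (211, 235). The red bottle stands between the two strips at (166, 189). Now I'll locate them precisely.

```bash
cat > h.py <<'E'
import numpy as np,cv2
from scipy.spatial.transform import Rotation as R
from station import arm
def ray(n,px):
    c=arm.calibration(n); p=cv2.undistortPoints(np.array([[px]],float),c["K"],c["distortion"])[0,0]
    return c["position"],R.from_quat(c["orientation"]).apply([p[0],p[1],1])
def onz(n,px,z):
    o,d=ray(n,px); return o+d*(z-o[2])/d[2]
def proj(n,P):
    c=arm.calibration(n); r=R.from_quat(c["orientation"]).inv()
    rv=r.as_rotvec(); t=-r.apply(c["position"])
    return cv2.projectPoints(np.array(P,float).reshape(-1,3),rv,t,c["K"],c["distortion"])[0][:,0]
E
python3 - <<'E'
from h import *
im=cv2.imread("pics/top0.png").astype(int)
b,g,r=im[...,0],im[...,1],im[...,2]
red=((r-g>50)&(r-b>40)).astype(np.uint8)
n,l,s,c=cv2.connectedComponentsWithStats(red)
for i in range(1,n):
    if s[i,4]>8: print(s[i],c[i],onz("top",c[i],44))
im=cv2.imread("pics/scene0.png").astype(int)
b,g,r=im[...,0],im[...,1],im[...,2]
red=((r-g>50)&(r-b>40)).astype(np.uint8)
n,l,s,c=cv2.connectedComponentsWithStats(red)
for i in range(1,n):
    if s[i,4]>4: print('scene',s[i],c[i],onz("scene",c[i],44))
# corners from topz (top rim z=42)
for nm,z in (("NE",(427,147)),("SE",(437,210)),("SW",(128,258)),("NW",(125,198))):
    print(nm,onz("top",(60+z[0]/3,90+z[1]/3),42))
print("press net",onz("top",(188.8,152.4),47))
m=arm.trace("top","strip_a")
for d in m:
    mm=d["mask"].astype(np.uint8); pts=np.argwhere(mm)[:,::-1].astype(np.float32)
    print(d["confidence"],d["centre"],cv2.minAreaRect(pts))
for t in("polish_1","dial_timer","tape_roll"):
    for d in arm.tip_of("top",t): print(t,d['confidence'],onz("top",d["centre"][::-1],0))
E
```

```text
[188 146   5   9  38] [189.81578947 149.92105263] [556.02205182 330.51306893  44.        ]
[ 39 160  20  15 163] [ 48.39263804 166.96319018] [513.30300243 663.68045044  44.        ]
[161 184  11  12  60] [167.06666667 190.2       ] [464.14699197 378.47702188  44.        ]
[208 230   6  10  44] [210.38636364 234.        ] [369.15558983 278.26860084  44.        ]
[ 59 271  22  10 110] [ 69.5        275.50909091] [266.57210502 597.52032124  44.        ]
scene [ 39 135   6   8  27] [ 41.11111111 138.37037037] [1171.22279579  447.12146496   44.        ]
scene [ 27 215  20  31 316] [ 37.08227848 228.57278481] [661.37597131 583.03931693  44.        ]
scene [ 24 234   7   4  14] [ 27.57142857 235.28571429] [646.1080876  604.73011336  44.        ]
scene [279 237  13   6  34] [285.79411765 239.73529412] [325.91850446 186.34111162  44.        ]
scene [161 241  12   8  50] [166.78 245.38] [448.34485639 392.28996857  44.        ]
scene [233 243   9   6  31] [236.96774194 245.29032258] [367.12222574 278.24196615  44.        ]
scene [ 18 245   7   5  11] [ 21.09090909 247.09090909] [609.35895943 62
[... 224 characters left out ...]
24 530.2734229   42.        ]
NW [540.32164626 535.54845008  42.        ]
press net [549.76741735 332.00242037  47.        ]
0.85 [224.2, 173.5] ((175.73590087890625, 225.97311401367188), (118.95541381835938, 24.11507797241211), 12.938055992126465)
0.71 [159.3, 150.2] ((154.64865112304688, 156.8918914794922), (26.96143341064453, 115.73689270019531), 80.53767395019531)
polish_1 0.59 [470.75403886 382.1880048    0.        ]
polish_1 0.43 [338.20527234 183.80337593   0.        ]
polish_1 0.43 [480.64122761 171.10807409   0.        ]
polish_1 0.27 [551.0659371 121.329982    0.       ]
dial_timer 0.85 [561.57692777 119.11592167   0.        ]
tape_roll 0.55 [556.60812251 -26.41665848   0.        ]
```

```bash
cat >> h.py <<'E'
def strip(p):
    x0,y0,a=p; ex=np.array([np.cos(a),np.sin(a),0]); ey=np.array([-np.sin(a),np.cos(a),0])
    return lambda x,y,z: np.array([x0,y0,0])+ex*x+ey*y+np.array([0,0,z])
def overlay(im,n,p,off,s,col=(0,255,0)):
    f=strip(p)
    def poly(pts): 
        q=(proj(n,[f(*t) for t in pts])-off+0.5)*s; cv2.polylines(im,[q.round().astype(np.int32)],True,col,1)
    poly([(-27.5,-114,42),(27.5,-114,42),(27.5,135,42),(-27.5,135,42)])
    poly([(-27.5,-114,0),(27.5,-114,0),(27.5,135,0),(-27.5,135,0)])
    poly([(-12,-90,47),(0,-90,44),(0,-78,44),(-12,-78,47)])
    poly([(-21,32,87),(21,32,87),(21,74,87),(-21,74,87)])
E
cat > ov.py <<'E'
from h import *
import sys
p=[float(v) for v in sys.argv[1:4]]; tag=sys.argv[4]
out=[]
for n,(r,c,h,w) in (("top",(120,90,75,130)),("scene",(175,70,100,130))):
    im=cv2.imread(f"pics/{n}{sys.argv[5]}.png")[r:r+h,c:c+w]; im=cv2.resize(im,None,fx=6,fy=6,interpolation=cv2.INTER_CUBIC)
    overlay(im,n,p,np.array([c,r]),6); cv2.imwrite(f"pics/ov_{n}_{tag}.png",im)
E
python3 ov.py 541 410 0.172 a 0
```

```text
(no output)
```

View pics/ov_top_a.png

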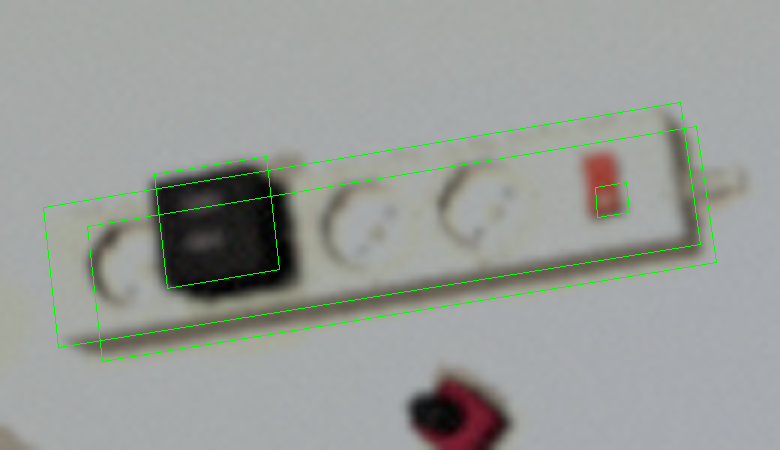

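View pics/ov_scene_a.png

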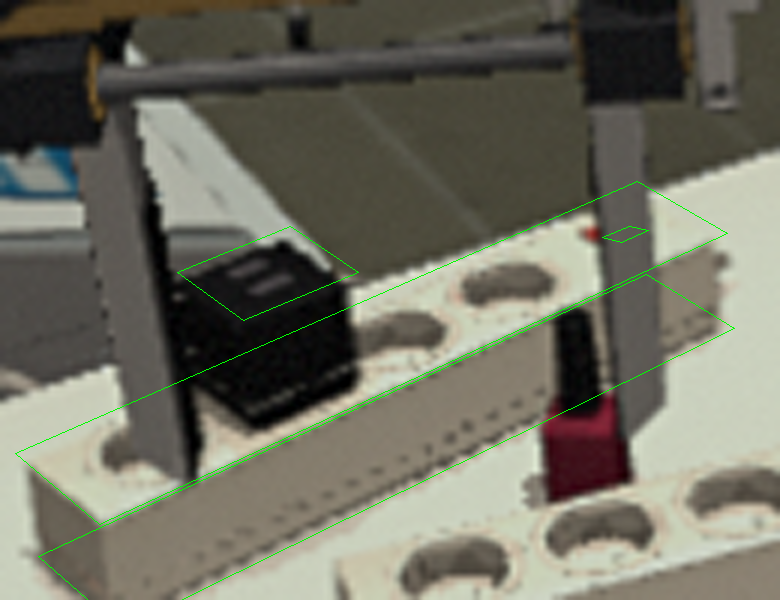

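```bash
python3 - <<'E'
from h import *
from scipy.optimize import least_squares
C=[("top",(90,120),[((689,243),(-27.5,-114,42)),((702,257),(-27.5,-114,0)),((601,186),(0,-84,44.5)),((68,338),(-27.5,135,42))]),
("scene",(70,175),[((104,524),(-27.5,135,42)),((30,472),(27.5,135,42)),((718,318),(-27.5,-114,0)),((721,246),(-27.5,-114,42)),])]
def res(p):
    f=strip(p);r=[]
    for n,o,l in C:
        for z,m in l: r.append(proj(n,[f(*m)])[0]-(np.array(o)+np.array(z)/6-.5))
    return np.array(r)
for sub in (0,1,2):
    CC=C
    if sub: C=[CC[sub-1]]
    s=least_squares(lambda p:res(p).ravel(),[541,413,.172],loss='soft_l1'); print(s.x); print(res(s.x).round(1).tolist())
    print("press",strip(s.x)(-10,-84,47))
    C=CC
E
python3 ov.py 540 414.5 0.165 b 0
```

```text
[5.39672123e+02 4.12116977e+02 1.96468995e-01]
[[1.0, -0.5], [1.5, 0.2], [0.5, -0.6], [-2.1, 3.5], [-0.5, 1.3], [-2.8, -1.7], [1.6, 1.7], [-0.2, -2.2]]
press [546.26193146 327.78089712  47.        ]
[5.42832211e+02 4.13511067e+02 1.62013921e-01]
[[0.3, -0.1], [0.8, 0.6], [0.1, -0.8], [-3.2, 0.2]]
press [546.5128776  328.99803405  47.        ]
[5.40514647e+02 4.11344528e+02 2.16235911e-01]
[[0.8, 1.3], [-2.1, -1.4], [1.2, 0.9], [-0.5, -2.9]]
press [548.77012437 327.15517527  47.        ]
```

View pics/ov_top_b.png

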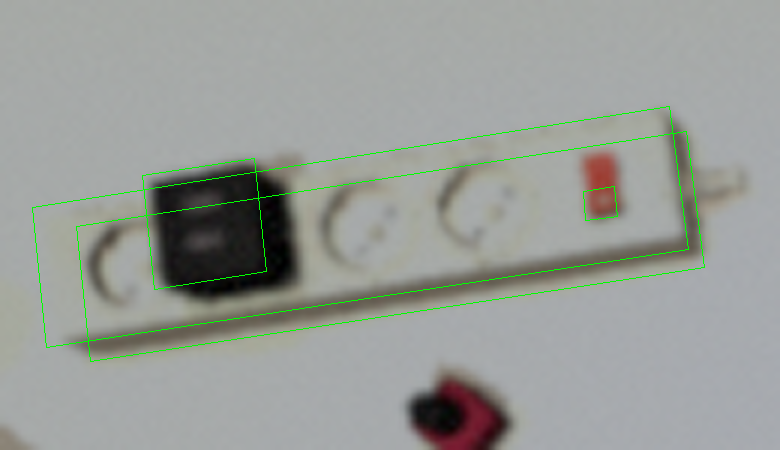

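View pics/ov_scene_b.png

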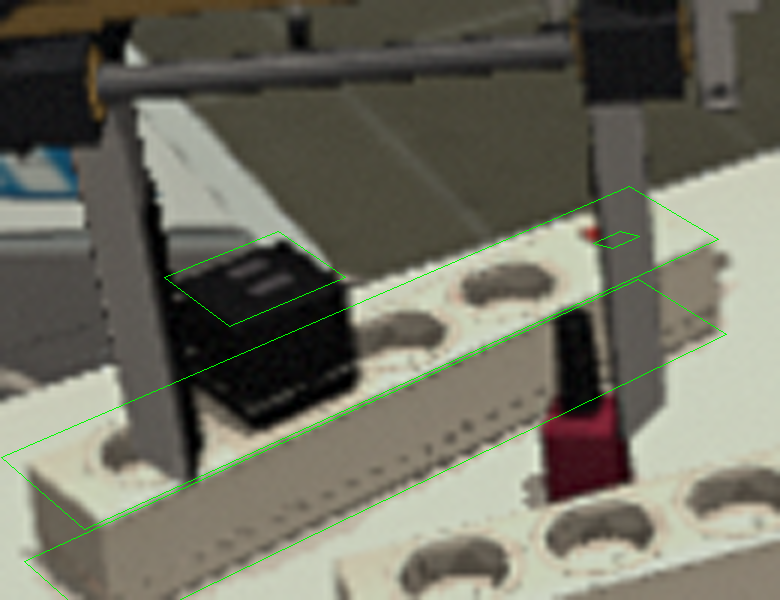

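>>> send_rows:
  targets: [-0.15, 1.16, 0, 0, 0, -0.6, -0.3, 2.33, 0.2, 0, 0, -1.2, -0.44, 3.5, 0.5, 0, 0, -1.8, -0.6, 4.65, 0.8, 0, 0, -2.4, -0.74, 5.8, 1.1, 0, 0, -3, -0.9, 7, 1.4, 0, 0, -3.6, -1.03, 8.1, 1.7, 0, 0, -4.2, -1.2, 9.3, 2, 0, 0, -4.8, -1.32, 10.5, 2.3, 0, 0, -5.4, -1.47, 11.63, 2.5, 0, 0, -5.9]
  claw: 0
  squeeze: 10

```text
time_s: 1.5
eef_pos: [544.9, 327.5, 129.8]
tool_rot: [0.643, 0.766, -0.0, -0.0]
wrist_force: [0.5, 0.6, 0.7]
width: 17.9
```

```bash
python3 - <<'E'
from h import *
for n in("scene","top"):
    im=arm.capture(n); cv2.imwrite(f"pics/{n}1.png",im)
s=arm.get_state(); print(s['time_s'],s['eef_pos'],s['width'],s['joint_positions'],s['wrist_force'])
print(R.from_quat(s['tool_rot']).as_matrix().round(3))
im=cv2.imread("pics/scene1.png")[150:300,60:260]; cv2.imwrite("pics/s1z.png",cv2.resize(im,None,fx=4,fy=4,interpolation=cv2.INTER_CUBIC))
im=cv2.imread("pics/top1.png")[90:240,90:290]; cv2.imwrite("pics/t1z.png",cv2.resize(im,None,fx=4,fy=4,interpolation=cv2.INTER_CUBIC))
E
```

```text
1.6 [547.08846465 325.81426383 129.08983284] 9.181543740144084 [ 0.42905769  0.41556309  1.48493242 -0.00193502  1.24118714 -1.30972032] [-0.17284174  0.72452349 -0.14099708]
[[-0.168  0.986  0.001]
 [ 0.986  0.168 -0.002]
 [-0.002  0.    -1.   ]]
```

View pics/s1z.png

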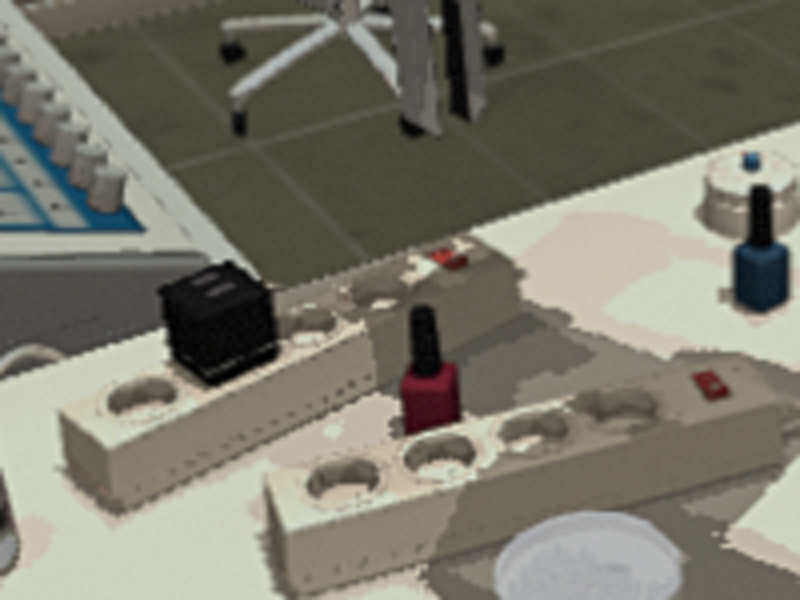

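View pics/t1z.png

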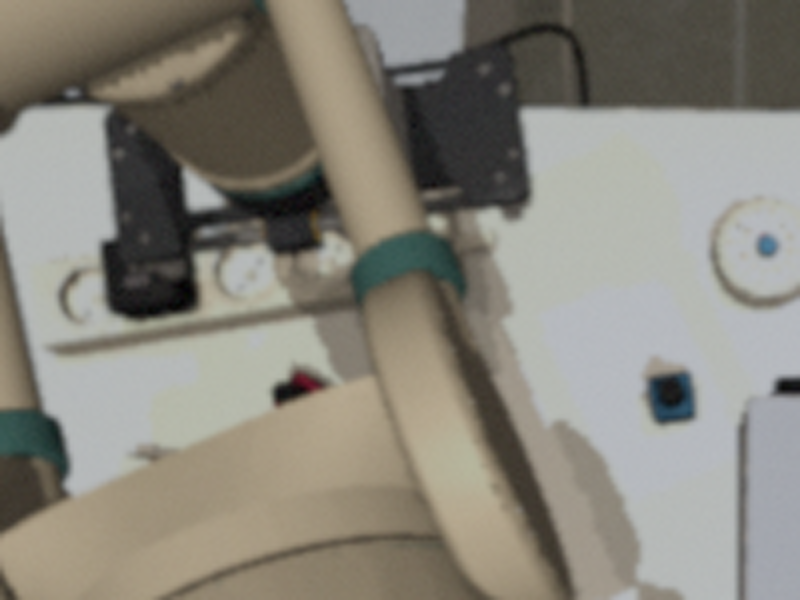

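```bash
python3 - <<'E'
from h import *
s=arm.get_state(); T=s['eef_pos']; M=R.from_quat(s['tool_rot']).as_matrix()
def z(P): return ((proj("scene",P)-[60,150]+.5)*4).round(0).tolist()
# finger tip rectangles with opening 9.2: inner faces at ±4.6, backs ±17, half width 8
for sgn in (1,-1):
    print(z([T+M@np.array([sgn*a,b,0]) for a,b in((4.6,-8),(4.6,8),(17,8),(17,-8))]))
c=(60+449/4-.5,150+259/4-.5); print("scene rocker",onz("scene",c,44.5),onz("scene",c,46))
c=(90+601/6-.5,120+186/6-.5); print("top rocker",onz("top",c,44.5),onz("top",c,46))
# triangulate
o1,d1=ray("top",c); c2=(60+449/4-.5,150+259/4-.5); o2,d2=ray("scene",c2)
A=np.stack([d1,-d2],1); t=np.linalg.lstsq(A,o2-o1,rcond=None)[0]; print(o1+d1*t[0],o2+d2*t[1])
im=cv2.imread("pics/scene1.png")[205:225,155:195]; cv2.imwrite("pics/s1zz.png",cv2.resize(im,None,fx=18,fy=18,interpolation=cv2.INTER_CUBIC))
im=cv2.imread("pics/scene1.png")[160:280,70:200];im=cv2.resize(im,None,fx=5,fy=5,interpolation=cv2.INTER_CUBIC)
overlay(im,"scene",(542.5,413,.172),np.array([70,160]),5);cv2.imwrite("pics/s1o.png",im)
E
```

```text
[[448.0, 131.0], [430.0, 121.0], [411.0, 129.0], [429.0, 138.0]]
[[463.0, 125.0], [444.0, 115.0], [463.0, 108.0], [481.0, 118.0]]
scene rocker [550.50420295 330.54292761  44.5       ] [548.1842705  331.55790634  46.        ]
top rocker [554.59841534 330.70169212  44.5       ] [554.30781787 330.40743053  46.        ]
[554.88334599 330.99021544  43.02925086] [553.69433318 329.14723424  42.43735574]
```

View pics/s1zz.png

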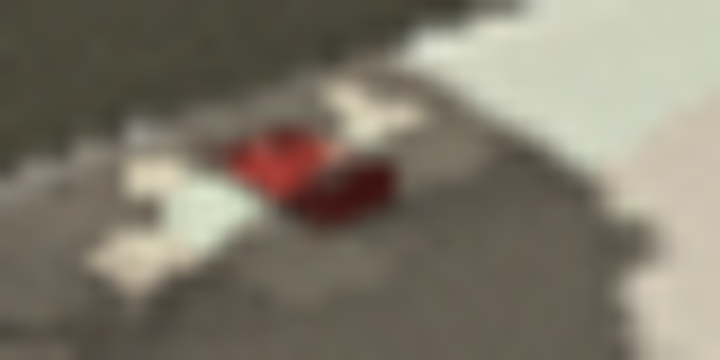

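View pics/s1o.png

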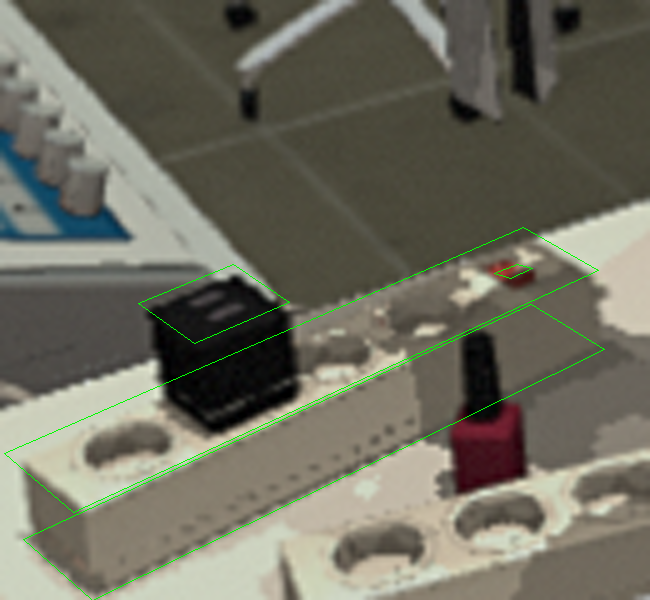

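>>> send_rows:
  targets: [0.06, -0.1, 0.4, 0, 0, 0, 0.12, -0.21, 0.9, 0, 0, 0, 0.12, -0.21, 1.4, 0, 0, 0, 0.12, -0.21, 1.9, 0, 0, 0, 0.12, -0.21, 2.2, 0, 0, 0, 0.12, -0.21, 2.2, 0, 0, 0, 0.12, -0.21, 2.2, 0, 0, 0]
  claw: 0

```text
time_s: 2.3
eef_pos: [539.9, 328.7, 63.3]
tool_rot: [0.645, 0.764, -0.0, 0.001]
wrist_force: [-0.4, -0.0, 0.4]
width: 0.7
```

```bash
python3 - <<'E'
from h import *
im=arm.capture("scene"); cv2.imwrite(f"pics/scene2.png",im)
s=arm.get_state(); print(s['time_s'],s['eef_pos'],s['width'],s['wrist_force'],s['qd'].round(3))
T=s['eef_pos']; M=R.from_quat(s['tool_rot']).as_matrix();print(M.round(3))
im=im[190:240,130:210];im=cv2.resize(im,None,fx=10,fy=10,interpolation=cv2.INTER_CUBIC)
q=(proj("scene",[T+M@np.array([a,b,0]) for a,b in((-12.5,-8),(-12.5,8),(12.5,8),(12.5,-8))])-[130,190]+.5)*10
cv2.polylines(im,[q.round().astype(np.int32)],True,(255,0,0),1)
cv2.imwrite("pics/s2z.png",im)
E
```

```text
2.35 [540.36101174 328.77862084  63.7110901 ] 0.1914415881413936 [0.29028159 0.57969692 0.23042781] [-0.005 -0.005 -0.008 -0.     0.001  0.001]
[[-0.168  0.986  0.002]
 [ 0.986  0.168 -0.001]
 [-0.001  0.001 -1.   ]]
```

View pics/s2z.png

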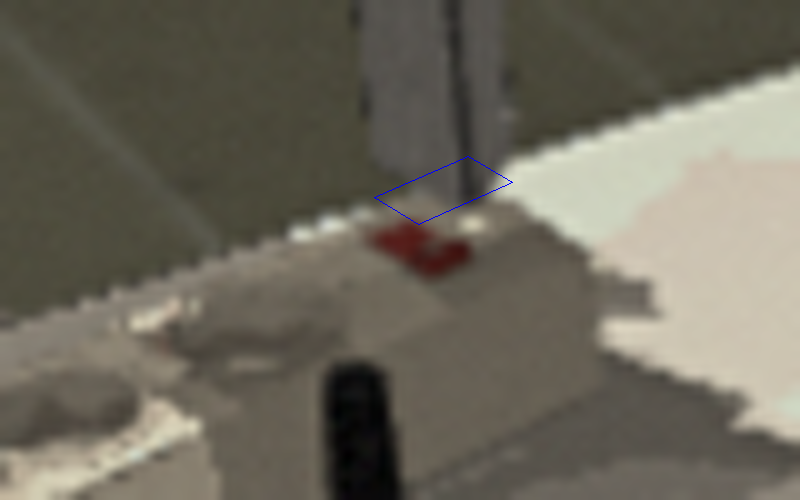

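```bash
python3 - <<'E'
from h import *
s=arm.get_state();T=s['eef_pos']; M=R.from_quat(s['tool_rot']).as_matrix()
im=cv2.imread("pics/scene2.png")[195:225,145:195];im=cv2.resize(im,None,fx=16,fy=16,interpolation=cv2.INTER_CUBIC)
T=np.array([T[0],T[1],46])
q=(proj("scene",[T+M@np.array([a,b,0]) for a,b in((-12.5,-8),(-12.5,8),(12.5,8),(12.5,-8))])-[145,195]+.5)*16
cv2.polylines(im,[q.round().astype(np.int32)],True,(255,0,0),1)
cv2.imwrite("pics/s2y.png",im)
E
```

```text
(no output)
```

View pics/s2y.png

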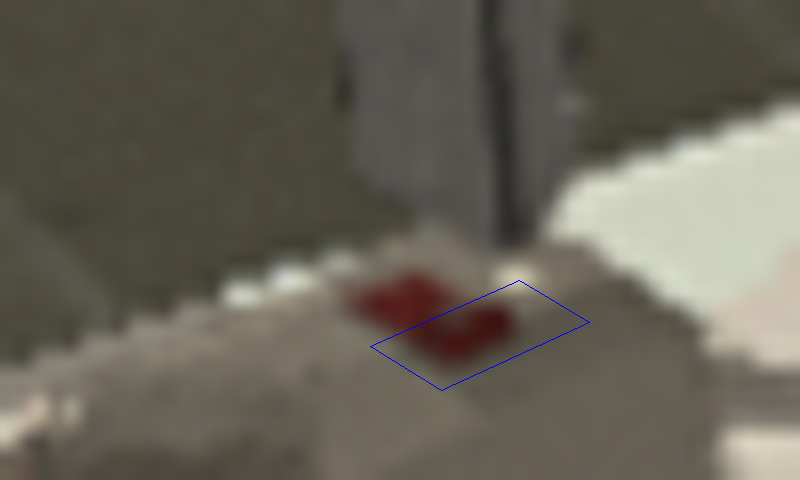

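>>> send_rows:
  targets: [0.05, -0.03, 0.2, 0, 0, 0, 0.05, -0.03, 0.4, 0, 0, 0, 0.05, -0.03, 0.5, 0, 0, 0, 0.05, -0.03, 0.5, 0, 0, 0]
  claw: 0

```text
time_s: 2.75
eef_pos: [538.8, 329.8, 48.0]
tool_rot: [0.645, 0.764, -0.0, 0.001]
wrist_force: [-0.7, -0.0, 0.3]
width: 0.0
```

>>> send_rows:
  targets: [0, 0, 0.03, 0, 0, 0, 0, 0, 0.06, 0, 0, 0, 0, 0, 0.06, 0, 0, 0]

```text
time_s: 3.05
eef_pos: [538.8, 329.8, 46.4]
tool_rot: [0.645, 0.764, -0.001, 0.001]
wrist_force: [-0.3, -1.1, 1.2]
width: 0.3
```

>>> send_rows:
  targets: [0, 0, 0.02, 0, 0, 0, 0, 0, 0.04, 0, 0, 0, 0, 0, 0.04, 0, 0, 0]

```text
time_s: 3.35
eef_pos: [538.2, 329.7, 45.4]
tool_rot: [0.645, 0.764, -0.001, 0.0]
wrist_force: [-3.1, 0.9, 2.4]
width: 0.3
```

>>> send_rows:
  targets: [0, 0, 0.02, 0, 0, 0, 0, 0, 0.04, 0, 0, 0, 0, 0, 0.04, 0, 0, 0]

```text
time_s: 3.65
eef_pos: [537.7, 329.6, 44.1]
tool_rot: [0.645, 0.764, -0.001, 0.0]
wrist_force: [-2.8, 0.5, 3.1]
width: 0.3
```

>>> send_rows:
  targets: [0, 0.02, 0.02, 0, 0, 0, 0, 0.02, 0.04, 0, 0, 0, 0, 0.02, 0.04, 0, 0, 0]

```text
time_s: 3.95
eef_pos: [537.4, 329.6, 43.3]
tool_rot: [0.645, 0.764, -0.002, -0.0]
wrist_force: [-4.7, -0.6, 7.0]
width: 0.2
```

```bash
python3 - <<'E'
from h import *
im=arm.capture("scene"); cv2.imwrite(f"pics/scene3.png",im)
s=arm.get_state(); print(s['time_s'],s['eef_pos'],s['wrist_force'])
im=im[190:230,145:195];im=cv2.resize(im,None,fx=14,fy=14,interpolation=cv2.INTER_CUBIC)
cv2.imwrite("pics/s3.png",im)
E
```

```text
4.0 [537.44901539 329.57030003  43.32268155] [-4.55547586 -1.03600915  8.21184547]
```

View pics/s3.png

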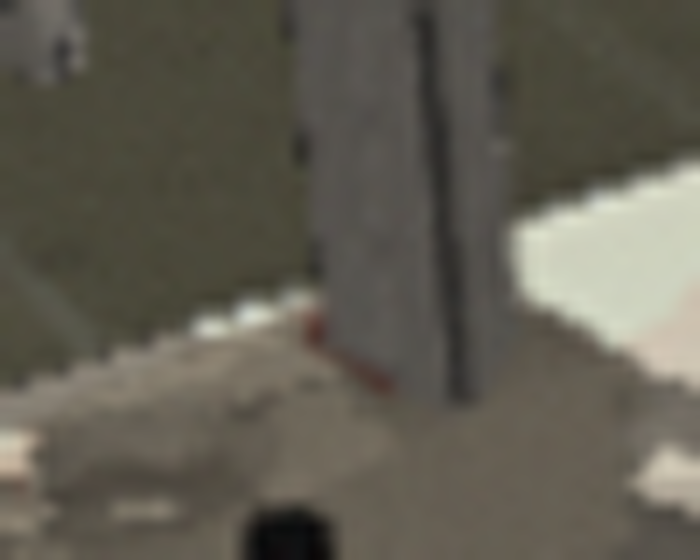

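>>> send_rows:
  targets: [0, -0.01, 0.02, 0, 0, 0, 0, -0.01, 0.04, 0, 0, 0, 0, -0.01, 0.04, 0, 0, 0]

```text
time_s: 4.3
eef_pos: [537.4, 329.6, 43.2]
tool_rot: [0.645, 0.764, -0.002, -0.0]
wrist_force: [-4.9, -1.3, 10.2]
width: 0.6
```

>>> send_rows:
  targets: [0, 0, -0.1, 0, 0, 0, 0, 0, -0.4, 0, 0, 0, 0, 0, -0.9, 0, 0, 0, 0, 0, -1.5, 0, 0, 0, 0, 0, -2, 0, 0, 0, 0, 0, -2, 0, 0, 0]

```text
time_s: 4.9
eef_pos: [539.8, 330.6, 105.6]
tool_rot: [0.645, 0.764, 0.001, 0.001]
wrist_force: [0.0, 1.2, 0.9]
width: 0.5
```

```bash
python3 - <<'E'
from h import *
im=arm.capture("scene"); cv2.imwrite(f"pics/scene4.png",im)
s=arm.get_state(); print(s['time_s'],s['eef_pos'],s['wrist_force'])
out=[cv2.resize(i[205:225,155:195],None,fx=14,fy=14,interpolation=cv2.INTER_CUBIC) for i in (cv2.imread("pics/scene1.png"),im)]
cv2.imwrite("pics/s4.png",np.vstack(out))
a=cv2.cvtColor(cv2.imread("pics/scene1.png"),cv2.COLOR_BGR2GRAY)
cv2.imwrite("pics/s4w.png",cv2.resize(np.hstack([cv2.imread("pics/scene1.png")[160:290,70:270],im[160:290,70:270]]),None,fx=2,fy=2,interpolation=cv2.INTER_CUBIC))
E
```

```text
4.95 [538.76514821 330.14038103 104.23504981] [-0.44353893  0.49556471 -0.49649317]
```

View pics/s4.png

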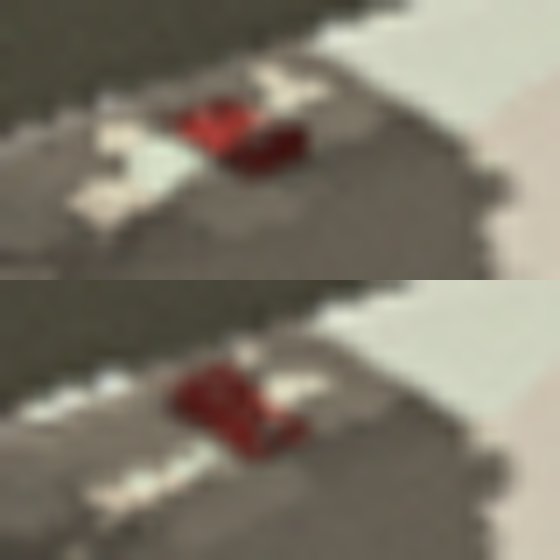

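View pics/s4w.png

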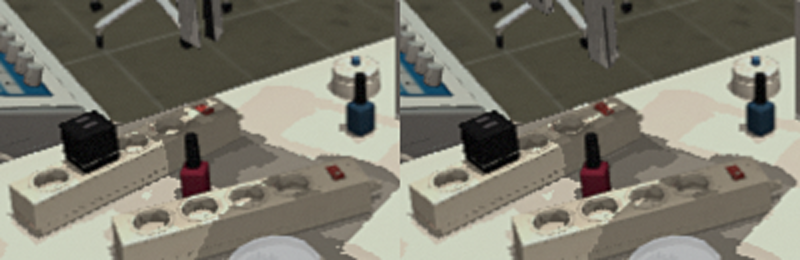

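>>> send_rows:
  targets: [0, 0, -1, 0, 0, 0, 0.8, -0.9, -2, 0, 0, 0, 1.6, -1.8, -3, 0, 0, 0, 2.5, -2.7, -3, 0, 0, 0.6, 3.4, -3.6, -3, 0, 0, 1.2, 4.3, -4.5, -3, 0, 0, 1.8, 5.2, -5.5, -3, 0, 0, 2.4, 6.1, -6.5, -3, 0, 0, 3, 7, -7.5, -3, 0, 0, 3.6, 7.9, -8.5, -3, 0, 0, 4]

```text
time_s: 5.95
eef_pos: [245.9, 521.4, 192.6]
tool_rot: [0.79, 0.613, -0.001, 0.001]
wrist_force: [0.6, 0.5, 0.2]
width: 0.5
```

```bash
python3 - <<'E'
from h import *
t=arm.capture("top"); cv2.imwrite("pics/top5.png",t)
im=arm.capture("scene"); cv2.imwrite("pics/scene5.png",im)
s=arm.get_state(); print(s['time_s'],s['eef_pos'],s['wrist_force'])
t0=cv2.imread("pics/top0.png")
f=lambda i,r,c,h,w:cv2.resize(i[r:r+h,c:c+w],None,fx=12,fy=12,interpolation=cv2.INTER_CUBIC)
cv2.imwrite("pics/t5.png",np.vstack([np.hstack([f(t0,140,175,24,32),f(t,140,175,24,32)]),np.hstack([f(t0,223,195,24,32),f(t,223,195,24,32)])]))
cv2.imwrite("pics/s5.png",np.hstack([f(im,205,155,25,32),f(im,235,220,25,32)]))
cv2.imwrite("pics/t5w.png",np.vstack([t0[100:280,60:410],t[100:280,60:410]]))
E
```

```text
6.05 [243.17390397 522.80498445 192.57322889] [ 0.49375695  0.47117813 -0.3531187 ]
```

View pics/t5.png

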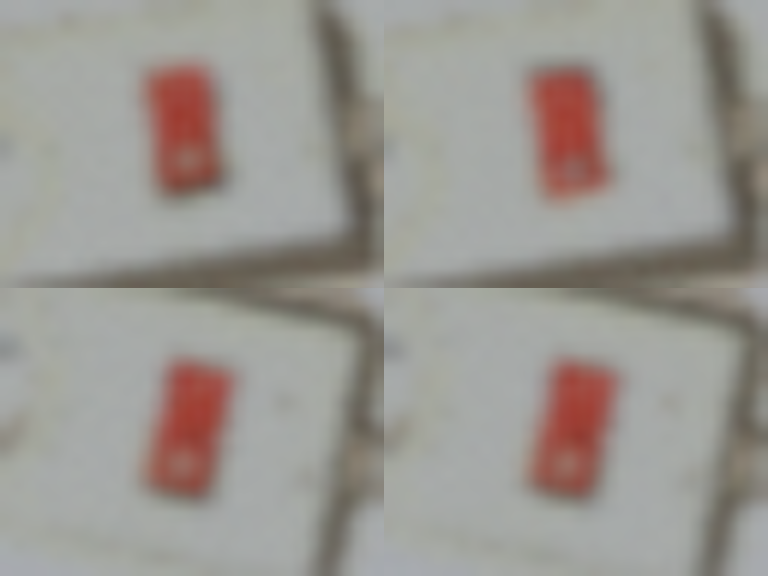

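View pics/s5.png

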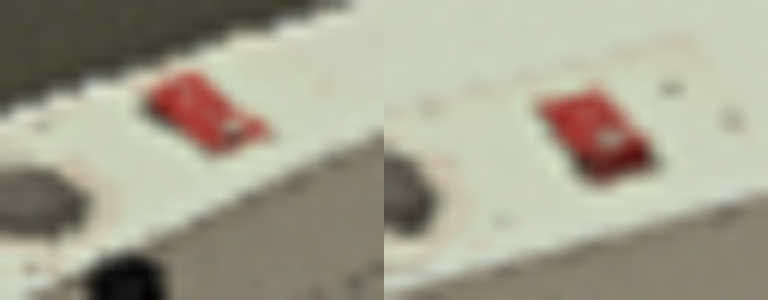

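View pics/t5w.png

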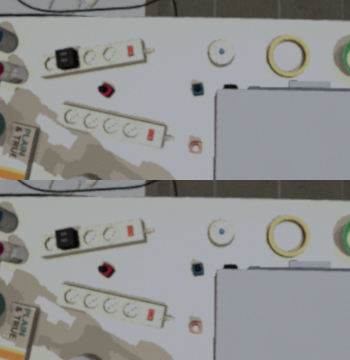

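```bash
python3 - <<'E'
from station import arm
print(arm.finish_job())
E
```

```text
the job is handed in; nothing more can be done
None
```

The charger's strip is switched on, as far as the pictures and contact readings show. I pressed the robot-side half of its rocker with the shut fingertips until it hit its stop. Then I withdrew well clear and handed the job in at about 6 s.

- **Force:** the rocker gave way at about 1–3 N, then the force rose sharply to about 10 N when it bottomed out. The fingertips read 43.2 mm there, which fits the rocker's own stop and not the 42 mm rim. I did not press again to confirm it.
- **Switch state:** the before and after pictures show the rocker's far half now raised and the robot-side half down. I could not read the switch angle directly, so "fully tipped" rests on these pictures and the stop height.
- **Everything else:** neither strip visibly moved, the empty strip's rocker still looks off, and the bottles, timer and tape look unmoved.
- **Disagreement:** the two cameras differed by about 4 mm on where the rocker was, and the strip's length fitted a few pixels short. I therefore aimed a little toward the robot's side. A sideways force of up to about 5 N showed during the press.

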